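Raise the pail's bail and hang it on the drip stand

ROBOT

A 6-joint arm with a two-finger parallel gripper is mounted at the origin on a cart in front of the work surface, level with it; the furniture and walls round the work are solid. World frame = base frame: x ahead of the robot, y to its left, z up, the work surface at z = 0. Lengths are in m, angles in degrees, forces in N, time in s.
With the tool pointing down it reaches from about 0.4 to 0.825 m from the base axis. Payload 7 kg.
Tool frame: the origin (TCP) lies between the finger pads; the fingertips stand 19 mm ahead of it and the grasp point (between the pads) is the TCP; z points along the fingers, y is the line along which they close (so a half turn about z gives the same grasp; the last joint's range is limited). The gripper opens to 88 mm and grips with 3 to 60 N. Pads are 19 mm wide; open, the fingers measure 130 mm over their backs; the gripper's body (78 mm by 193 mm) begins 47 mm behind the grasp point.
Start: joints at [-60.269, 20.546, 0.682, 0, -70.136, -16.507], TCP at [0.154, -0.657, 0.246] pointing down, gripper open.
Joint ranges: [-176.03, 176.03], [-82.01, 121.73], [-58.28, 71.71], [-173.87, 95.51], [-174.79, -0.11], [-173.66, 173.66]. Speed limits (degrees/s): [136.94, 136.94, 172.46, 180, 180, 180].

INTERFACE

Orientations are given as [roll, pitch, yaw] about the fixed x, y, z axes, in that order (R = Rz(yaw) Ry(pitch) Rx(roll)).
In Python, from plant import get_obs, snapshot, close_job, spot_in, spot_point gives the robot as it stands.
- The arm moves only by the tool play_rows, never from a script. Its argument "plan" is a list of rows, each a list of 6 numbers: the shift along the tool's x, y, z in cm, then the turn, a rotation vector about the tool's x, y, z in degrees. A call has 1 to 20 rows; each row shifts and turns the commanded pose from where the row before left it, along the tool's axes as they then stand; what a row does not reach is not made up. A row lasts 1/12 s, in which the tool goes at most 41.7 mm and 7.16 degrees, less where a joint would pass 70% of its speed; a pose out of reach is approached as far as the arm can. A call is refused whole if a number of a shift passes 4.17 or a number of a turn 7.16, either way. A call with a gripper value outside its range is refused whole. "grip" is the finger opening in cm, from 0 to 8.76, set as the call begins (left out, the last holds). The fingers move at their own pace and stop on an object; the grip force is fixed at half the most. Time passes only in rows, so rows that do not move let the fingers close. It gives the time, the measured TCP pose, the force, the opening and the grip force at its end, in the units of the state.
- get_obs(): the state, without advancing time (a new reading comes with each control period).
- snapshot(name): name is "scene" or "top"; returns a dict with "frame" (400x640x3 uint8, red, green, blue), "fx", "fy", "cx", "cy" (pixels), "position" and "attitude" of the camera in the world. Camera axes: x right, y down, z forward; pixel columns grow to the right and rows downward; lengths in m; the calibration is good to about 2 mm. A picture is of the moment at which its call begins. There is no depth.
- close_job(): hands the job in; it is judged then, once.
Trained networks look in the newest picture that a camera, given by its name, has taken for a name from the list of things; names that differ only in an ending like _2 or _b are one class to them, and where a whole thing is asked for, a point or a joint stands for the part that bears it (a point fixed in the world has none). Each returns a list of dicts, best first, with "score" (0 to 1); they miss things now and then, are a little off and sometimes report something else, mostly with a low value. They report only what shows in the picture. A call takes as long as a camera call. They do not tell look-alikes from the thing itself.
- spot_in(camera, thing): "position" ([x, y, z] in m, in world coordinates, good to about 4 mm: the middle of the surface that is visible of it).
- spot_point(camera, thing): "position" ([x, y, z] in m, in world coordinates, good to about 4 mm: a listed point, or the origin of a listed thing).
The state is a dict: "clock": time; "joint_pos": joint angles; "qvel": joint speeds; "tau": joint torques, N m; "tool_pos": TCP position; "orientation": TCP orientation; "force": force on the tool from outside, world axes, zero at the start; "moment": the same for the moment, N m; "opening": finger opening in m; "gripper_force": force on a finger pad.
Only numpy, scipy, OpenCV 4.12 (cv2) and the standard library are available. Lean on these libraries where they do the work, as an engineer would, in place of code of your own. Each camera call takes 0.05 s, during which the arm holds its last target. There are 200 camera calls.

TASK

Swing the small blue pail's folded-down wire bail upright while the pail stays standing where it is on the table. Then lift the pail by the wooden grip and hang it on the two-armed stand: lay the bare wires either side of the grip on the two arms, slide them back under the hoods until they drop into the pockets at the back, and let go. Be gentle: do not tip the pail, do not bang or press hard on the stand, and leave the other things alone.

Things in the scene. Friction and masses are not known exactly. Their poses are not given: they have to be found in the camera images.
- pail: Small blue enamel pail, loose, empty, open on top; 92 mm high, 98 mm across the foot, 110 mm across the rim; 0.4 to 0.7 kg with its wire bail. Origin at the centre of its underside, z up its axis. The folded bail reaches out to the pail's -x side.
- pivot_mid (a point): Point on the pail's axis midway between the bail's two pivots, 80 mm above the pail's underside. The pivots lie along pail y, at +-60 mm. They are slightly stiff (0.055 N m): the bail stays at the angle where it is left.
- bail (a joint): Angle of the bail on the pail (rad). 0 = folded on its stop, towards pail -x and 0.35 rad below level; it grows as the bail rises: 0.35 = level, 1.92 = upright (grip straight above the pivots), more = past upright towards +x, up to 3.8.
- grip_mid (a point): Centre of the pale wooden grip, an easily turning roller 46 mm long, 14 mm thick, lying along pail y on the bail's cross wire, 96 mm from the pivots: pail x = -96 cos(joint - 0.35), z = 80 + 96 sin(joint - 0.35) mm. Bare wire, 6 mm thick, runs on to 57 mm each side of the middle; the bail's legs are at +-65 mm. Folded, at least 30 mm is free between grip and pail.
- stand: Drip stand fixed to the table: wooden base 140 x 136 x 12 mm, two steel posts at x = 72, y = +-48 mm, and a dark steel head with two level arms at y = +-48 mm (8 mm thick in y, 88 mm free between) that reach from the posts to x = -66 mm; rubber-mounted, they give downwards about 1 mm per 2.5 N. Their open ends (-x) look roughly to the robot. Origin on the table below the midpoint of the two pockets.
- landing_low (a point): Stand-fixed point above the stand's origin, 222 mm above the table: the lowest height at which the arms' flat tops (landings) can be. The head is clamped at a height that differs each time and is not reported: the landings are 0 to 16 mm higher than this point, to be found by feel (or seen).
- mouth_low (a point): Stand-fixed point midway between the arms at stand x = -37 mm, 222 mm high: middle of the landings. Each arm, in stand x: end lip 3 mm high at -66 to -59, flat landing to -6, V pocket 6 mm deep from -6 to +6, back stop at +6 mm. A hood covers the pocket from x = -14 mm back, underside 12 mm and top 18 mm above the landing: the wire comes in only from the front.
- white_jar: White lidded jar, 42 mm across, 64 mm high, loose bystander; origin under its centre.
- ochre_jar: Ochre jar with black lid, 39 mm across, 48 mm high, loose bystander; origin under its centre.
- sanding_block: Brown sanding block, 56 x 85 x 24 mm, loose bystander; origin under its centre.
- spoon_blank_0: Wooden spoon, 42 x 163 x 24 mm, loose bystander; origin under its centre.
- desk_lamp: White desk lamp fixed at the right of the table, its tube head on a stem stretching over the table's right part: keep the arm clear of it. Origin under its base.
Things that resemble listed ones, but are neither listed nor needed, are in the scene too. There is more than one size of the pail; the job needs the smaller.

How it is judged (in metres and radians):
On the way, in this order (a step that is already met when the one before it is completed fails the run):
1. the bail stands upright (within 0.25 rad) while the pail still stands upright on the table, within 40 mm of where it was (value of joint bail between 1.67 and 2.17 rad and height (world z) of pail below 0.006 m and angle between pail's own z axis and vertical below 0.1 rad and distance of pail from where it was at the start of the episode below 0.04 m), for 0.2 s.
2. the pail is lifted by its bail, at least 30 mm clear of the table (height (world z) of pail above 0.03 m and contact force between the fingers and pail above 1 N), for 0.2 s.
At the end, for the whole second after the job is handed in: The pail hangs at rest from both arms of the stand, its foot at least 30 mm above the table, the bare wires in the pockets under the hoods (grip centre within 6 mm of the pockets along the arms, within 12 mm of the middle between them), pail level within 0.3 rad, nothing else holding it (contact force between pail and stand above 1.5 N and height (world z) of pail above 0.03 m and x of grip_mid in the frame of stand between -0.006 and 0.006 m and y of grip_mid in the frame of stand between -0.012 and 0.012 m and height (world z) of grip_mid between 0.215 and 0.239 m and angle between the y axis of pail and the y axis of stand, either way round below 0.12 rad and angle between pail's own z axis and vertical below 0.3 rad and linear speed of pail below 0.03 m/s); the robot touches nothing.
It fails at once if the pail knocks or presses on the stand with more than 25 N (contact force between pail and stand above 25 N).
It fails at once if the pail tips by more than 0.5 rad (angle between pail's own z axis and vertical above 0.5 rad).
It fails at once if a bystander is moved more than 30 mm (distance of any of white_jar, ochre_jar, sanding_block, spoon_blank_0 from where it was at the start of the episode above 0.03 m).
It also fails if it takes over 72 s, if anything falls off the work surface, if the arm or the gripper's body presses on something with over 40 N, if the wrist force passes 120 N, or if a joint passes its speed limit or range.

## Working session

There is one attempt and no reset: what is moved stays moved. The work goes in short steps, Python scripts to look and compute and a tool call to move; the robot and the scene stay as the last step left them, time stands still between calls to the robot, and variables do not carry over. Pictures are saved under pics/ and viewed, at most 10 in all, crops included, and the job is handed in when it is done.

Besides the shell and the picture viewer there is one more tool, called after "Request:" as name(argument=value, ...), one argument or row to a line, values as JSON. play_rows: Moves the arm, as the interface text tells. Its arguments: {"type":"object","properties":{"plan":{"type":"array","items":{"type":"array","items":{"type":"number"}}},"grip":{"type":"number"}},"required":["plan"]}

```bash
mkdir -p pics; cat > h.py <<'E'
import numpy as np,cv2
from plant import *
from scipy.spatial.transform import Rotation as R
np.set_printoptions(precision=4,suppress=True)
def save(s,n): cv2.imwrite('pics/'+n,s['frame'][:,:,::-1])
E
python3 - <<'E'
from h import *
o=get_obs();print(o)
for c in("scene","top"):
    s=snapshot(c);save(s,c+'1.png');print(c,s['fx'],s['fy'],s['cx'],s['cy'],s['position'],s['attitude'])
    for t in("pail","pivot_mid","grip_mid","stand","landing_low","mouth_low","white_jar","ochre_jar","sanding_block","spoon_blank_0","desk_lamp"):
        print(t,[(np.round(d['position'],3).tolist(),round(d['score'],2)) for d in spot_point(c,t)[:4]])
E
```

```text
{'clock': 0.0, 'joint_pos': array([-60.266 ,  20.5906,   0.6306,  -0.0206, -70.1356, -16.508 ]), 'qvel': array([-0.0536, -0.0612,  0.0148, -0.0846,  0.1204, -0.1326]), 'tau': array([  0.0008, -58.2727,  29.3059,   6.9974,   0.0069,  -0.0001]), 'tool_pos': array([ 0.1543, -0.6566,  0.2446]), 'orientation': array([ 179.9028,   -0.0087, -166.781 ]), 'force': array([-0.3708, -0.6245, -0.9308]), 'moment': array([-0.0256, -0.0546,  0.0071]), 'gripper_force': 0.0, 'opening': 0.08727082381036065}
scene 504.7436444861911 504.7436444861911 319.91350352667456 201.9893376047357 [-0.0942 -0.9928  1.5737] [-140.1355   -0.6371  -34.7531]
pail [([0.594, -0.032, -0.003], 0.75), ([0.71, -0.467, 0.003], 0.62), ([0.745, 0.32, 0.004], 0.43)]
pivot_mid [([0.594, -0.03, 0.083], 0.78), ([0.715, -0.466, 0.107], 0.71)]
grip_mid [([0.741, -0.351, 0.062], 0.47)]
stand [([0.617, 0.248, 0.002], 0.62)]
landing_low [([0.614, 0.249, 0.226], 0.63)]
mouth_low [([0.577, 0.264, 0.219], 0.77)]
white_jar [([0.748, 0.324, 0.005], 0.35)]
ochre_jar [([0.73, 0.178, 0.002], 0.52)]
sanding_block []
spoon_blank_0 [([0.65, 0.442, -0.005], 0.66)]
desk_lamp []
top 439.57009505241547 439.57009505241547 315.82529480981043 195.73281066019536 [ 0.4252 -0.001   1.4701] [-173.0711    0.0879  -91.3956]
pail [([0.713, -0.467, -0.001], 0.94), ([0.595, -0.03, -0.002], 0.64)]
pivot_mid [([0.6, -0.025, 0.078], 0.67), ([0.712, -0.467, 0.105], 0.58)]
grip_mid [([0.74, -0.355, 0.064], 0.62), ([0.729, 0.175, -0.002], 0.55), ([0.507, -0.06, 0.084], 0.5)]
stand [([0.611, 0.254, -0.001], 0.85)]
landing_low [([0.576, 0.261, 0.222], 0.6), ([0.616, 0.248, 0.222], 0.55)]
mouth_low [([0.582, 0.261, 0.221], 0.71)]
white_jar [([0.745, 0.317, 0.0], 0.56)]
ochre_jar [([0.507, -0.059, 0.086], 0.63), ([0.732, 0.174, 0.0], 0.58)]
sanding_block [([0.4, 0.413, 0.001], 0.65)]
spoon_blank_0 [([0.651, 0.447, -0.004], 0.71), ([0.599, -0.027, 0.08], 0.27)]
desk_lamp []
```

View pics/scene1.png

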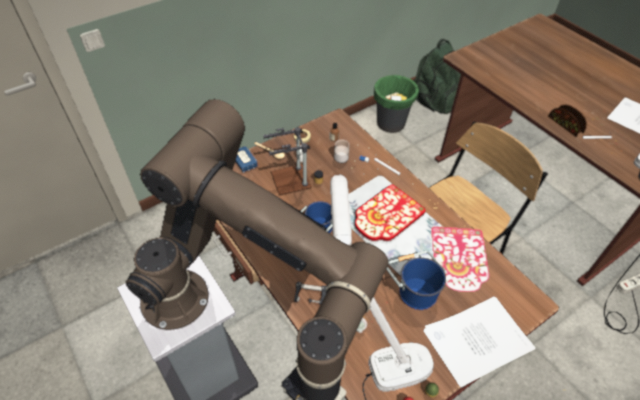

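View pics/top1.png

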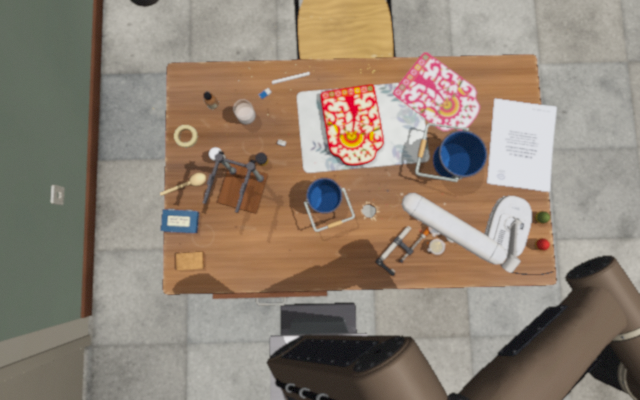

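Candidates for the pail in the top view are a blue pail at (324,195), which looks smaller, and one at (462,152), which is larger and has its pivot 27 mm higher. The description fits the smaller one, with its pivot at about 80 mm. I'll confirm this in a crop.

```bash
python3 - <<'E'
from h import *
s=snapshot("top");f=s['frame'][:,:,::-1]
a=cv2.resize(f[140:260,270:390],(396,396),interpolation=cv2.INTER_CUBIC)
b=cv2.resize(f[120:240,180:300],(396,396),interpolation=cv2.INTER_CUBIC)
cv2.imwrite('pics/c1.png',np.hstack([a,b]))
E
```

```text
(no output)
```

View pics/c1.png

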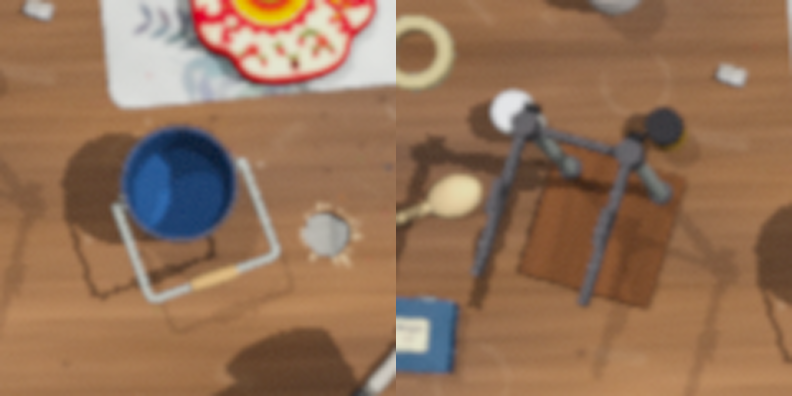

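The crop confirms it: the small pail's centre is at about (325,196), with the wooden grip at about (334.5,223.6) folded towards the robot and slightly right. The stand's arms open towards the robot, with ends at (205.5,202) and (237,211.5).

```bash
cat >> h.py <<'E'
def ray(s,u,v,z):
    M=R.from_euler('xyz',s['attitude'],degrees=True).as_matrix()
    d=M@np.array([(u-s['cx'])/s['fx'],(v-s['cy'])/s['fy'],1]);p=np.array(s['position']);return p+d*(z-p[2])/d[2]
E
python3 - <<'E'
from h import *
s=snapshot("top")
c=lambda x,y,ox,oy:(ox+x/3.3,oy+y/3.3)
P=[("grip",c(213,276,270,140),.047),("pivR",c(240,162,270,140),.08),("pivL",c(122,207,270,140),.08),("cornR",c(277,254,270,140),.047),("cornL",c(153,297,270,140),.047),
("endL",c(84,272,180,120),.23),("endR",c(189,302,180,120),.23),("backL",c(130,122,180,120),.23),("backR",c(235,152,180,120),.23),("whiteA",c(115,112,180,120),.06),("whiteB",(244,112),.06),("ochre",c(269,128,180,120),.048)]
for n,(u,v),z in P: print(n,np.round(ray(s,u,v,z),4))
import itertools
acc={}
for k in range(5):
    for cam in("scene","top"):
        if k: snapshot(cam)
        elif cam=="scene": snapshot(cam)
        for t in("pivot_mid","grip_mid","stand","landing_low","mouth_low","pail"):
            for d in spot_point(cam,t):
                acc.setdefault((t,cam),[]).append(np.r_[d['position'],d['score']])
for k,v in acc.items():
    for q in sorted(v,key=lambda q:q[0]): print(k,q) if k[0] in("grip_mid","landing_low","mouth_low","pivot_mid") else 0
E
```

```text
grip [ 0.5057 -0.0614  0.047 ]
pivR [ 0.6134 -0.0894  0.08  ]
pivL [0.5724 0.0257 0.08  ]
cornR [ 0.5258 -0.1249  0.047 ]
cornL [ 0.4866 -0.0021  0.047 ]
endL [0.5645 0.3108 0.23  ]
endR [0.5364 0.2206 0.23  ]
backL [0.6949 0.2715 0.23  ]
backR [0.6661 0.1802 0.23  ]
whiteA [0.7423 0.3237 0.06  ]
whiteB [0.8814 0.2277 0.06  ]
ochre [0.7249 0.1728 0.048 ]
('pivot_mid', 'scene') [ 0.5949 -0.0262  0.0817  0.86  ]
('pivot_mid', 'scene') [ 0.5953 -0.0274  0.0823  0.76  ]
('pivot_mid', 'scene') [ 0.5957 -0.0272  0.0825  0.81  ]
('pivot_mid', 'scene') [ 0.5971 -0.0253  0.0843  0.86  ]
('pivot_mid', 'scene') [ 0.5974 -0.0294  0.0811  0.59  ]
('pivot_mid', 'scene') [ 0.7096 -0.4664  0.1063  0.6   ]
('pivot_mid', 'scene') [ 0.7099 -0.4675  0.1067  0.75  ]
('pivot_mid', 'scene') [ 0.7108 -0.4669  0.1035  0.68  ]
('pivot_mid', 'scene') [ 0.7125 -0.4661  0.106   0.56  ]
('pivot_mid', 'scene') [ 0.7126 -0.4647  0.1058  0.65  ]
('pivot_mid', 'scene') [0.7327 0.175  0.0003 0.69  ]
('grip_mid', 'scene') [0.5757 0.2656 0.2205 0.39  ]
('grip_mid', 'scene') [0.613  0.2523 0.0013 0.49  ]
('grip_mid', 'sc
[... 2034 characters left out ...]
57   0.0629  0.45  ]
('grip_mid', 'top') [ 0.7476 -0.357   0.0636  0.5   ]
('landing_low', 'top') [0.6131 0.2489 0.2259 0.73  ]
('landing_low', 'top') [0.6133 0.2483 0.2211 0.64  ]
('landing_low', 'top') [0.6136 0.2476 0.2235 0.62  ]
('landing_low', 'top') [0.6138 0.244  0.226  0.64  ]
('landing_low', 'top') [0.6141 0.2478 0.2235 0.95  ]
('mouth_low', 'top') [0.5782 0.2592 0.2192 0.69  ]
('mouth_low', 'top') [0.5795 0.259  0.2226 0.85  ]
('mouth_low', 'top') [0.5809 0.2588 0.224  0.65  ]
('mouth_low', 'top') [0.581 0.26  0.222 0.69 ]
('mouth_low', 'top') [0.5812 0.2596 0.2223 0.79  ]
('mouth_low', 'top') [ 0.5996 -0.0249  0.08    0.4   ]
('mouth_low', 'top') [ 0.6005 -0.0263  0.0784  0.69  ]
```

```bash
cat >> h.py <<'E'
def tri(a,pa,b,pb):
    def l(s,p):
        M=R.from_euler('xyz',s['attitude'],degrees=True).as_matrix()
        d=M@np.array([(p[0]-s['cx'])/s['fx'],(p[1]-s['cy'])/s['fy'],1]);return np.array(s['position']),d/np.linalg.norm(d)
    p,d=l(a,pa);q,e=l(b,pb)
    k=np.linalg.lstsq(np.c_[d,-e],q-p,rcond=None)[0]
    return (p+d*k[0]+q+e*k[1])/2,np.linalg.norm(p+d*k[0]-q-e*k[1])
def tool(yaw,t):
    "px direction yaw, tips leaning t deg toward px, tool y = -px"
    a,t=np.radians([yaw,t]);px=np.array([np.cos(a),np.sin(a),0]);z=np.sin(t)*px-[0,0,np.cos(t)];y=-(np.cos(t)*px+[0,0,np.sin(t)])
    return R.from_matrix(np.c_[np.cross(y,z),y,z])
def cur():
    o=get_obs();return np.array(o['tool_pos']),R.from_euler('xyz',o['orientation'],degrees=True),o
def need(p,T):
    c,C,o=cur();print('clock',o['clock'],'pos',c,'F',o['force'],'open',o['opening'],'q',o['joint_pos'])
    print('tool shift cm',C.inv().apply(np.array(p)-c)*100,'turn deg',np.degrees((C.inv()*T).as_rotvec()),'shift after turn',T.inv().apply(np.array(p)-c)*100)
E
python3 - <<'E'
from h import *
a=snapshot("scene");b=snapshot("top")
print(tri(a,(340,178),b,(408,200)),tri(a,(343,243),b,(420,205)),tri(a,(402,352),b,(512,265)))
need([.42,-.25,.5],tool(19,0))
need([.42,-.25,.5],tool(19,30))
E
```

```text
(array([ 0.532 , -0.2107,  0.4862]), np.float64(0.004412340912624765)) (array([ 0.5249, -0.2835,  0.2561]), np.float64(0.03278507886544095)) (array([ 0.4119, -0.61  ,  0.1611]), np.float64(0.11491795252512098))
clock 4.85 pos [ 0.1544 -0.6571  0.2455] F [-0.3104  0.0191  0.2131] open 0.08787521559179973 q [-60.2686  20.5485   0.6831   0.0008 -70.1359 -16.506 ]
tool shift cm [-35.1692  33.5538 -25.4453] turn deg [  0.0017   0.     -95.7744] shift after turn [-29.8446 -38.3671 -25.4452]
clock 4.85 pos [ 0.1544 -0.6571  0.2455] F [-0.3104  0.0191  0.2131] open 0.08787521559179973 q [-60.2686  20.5485   0.6831   0.0008 -70.1359 -16.506 ]
tool shift cm [-35.1692  33.5538 -25.4453] turn deg [ 22.6138 -25.0141 -93.3538] shift after turn [-29.8446 -45.9495  -2.8526]
```

Request:
play_rows(
  plan=[
    [0,0,-2.4,0,0,-6.84],
    [0,0,-2.4,0,0,-6.84],
    [0,0,-2.4,0,0,-6.84],
    [0,0,-2.4,0,0,-6.84],
    [0,0,-2.4,0,0,-6.84],
    [0,0,-2.4,0,0,-6.84],
    [0,0,-2.4,0,0,-6.84],
    [0,0,-2.4,0,0,-6.84],
    [0,0,-2.4,0,0,-6.84],
    [0,0,-2.4,0,0,-6.84],
    [0,0,-2.4,0,0,-6.84],
    [0,0,-2.4,0,0,-6.84],
    [0,0,-2.4,0,0,-6.84],
    [0,0,-2.4,0,0,-6.84],
  ],
  grip=2.6,
)

```text
clock: 6.02
tool_pos: [0.1542, -0.6567, 0.583]
orientation: [-180.0, -0.0, -70.7]
force: [0.2, 0.1, -0.7]
opening: 0.0262
gripper_force: 0.0
```

```bash
python3 - <<'E'
from h import *
need([.27,-.36,.57],tool(19,0))
need([.40,-.10,.57],tool(19,0))
E
```

```text
clock 6.0167 pos [ 0.1542 -0.6567  0.583 ] F [ 0.2485  0.1038 -0.7253] open 0.02616256683363863 q [ -60.2673   21.5418   44.8811    0.0028 -113.3133   79.5909]
tool shift cm [-24.1681 -20.7472   1.291 ] turn deg [-0.0022 -0.026   0.3226] shift after turn [-24.2839 -20.6109   1.3012]
clock 6.0167 pos [ 0.1542 -0.6567  0.583 ] F [ 0.2485  0.1038 -0.7253] open 0.02616256683363863 q [ -60.2673   21.5418   44.8811    0.0028 -113.3133   79.5909]
tool shift cm [-44.402  -41.6179   1.2826] turn deg [-0.0022 -0.026   0.3226] shift after turn [-44.635  -41.3674   1.3012]
```

Request:
play_rows(
  plan=[
    [-2.7,-2.3,0.1,0,0,0],
    [-2.7,-2.3,0.1,0,0,0],
    [-2.7,-2.3,0.1,0,0,0],
    [-2.7,-2.3,0.1,0,0,0],
    [-2.7,-2.3,0.1,0,0,0],
    [-2.7,-2.3,0.1,0,0,0],
    [-2.7,-2.3,0.1,0,0,0],
    [-2.7,-2.3,0.1,0,0,0],
    [-2.7,-2.3,0.1,0,0,0],
    [-2.5,-2.6,0,0,0,0],
    [-2.5,-2.6,0,0,0,0],
    [-2.5,-2.6,0,0,0,0],
    [-2.5,-2.6,0,0,0,0],
    [-2.5,-2.6,0,0,0,0],
    [-2.5,-2.6,0,0,0,0],
    [-2.5,-2.6,0,0,0,0],
    [-2.5,-2.6,0,0,0,0],
  ],
)

```text
clock: 7.43
tool_pos: [0.4026, -0.1015, 0.5731]
orientation: [-179.9, -0.0, -71.0]
force: [1.0, -1.0, -0.2]
opening: 0.0259
gripper_force: 0.0
```

```bash
python3 - <<'E'
from h import *
need([.40,-.10,.30],tool(19,30))
a=snapshot("scene");save(a,'scene2.png')
for t in("grip_mid","pivot_mid"): print(t,[(np.round(d['position'],4),d['score']) for d in spot_point("scene",t)])
f=a['frame'][140:290,220:420,::-1];cv2.imwrite('pics/c2.png',cv2.resize(f,(800,600),interpolation=cv2.INTER_CUBIC))
E
```

```text
clock 7.4333 pos [ 0.4026 -0.1015  0.5731] F [ 0.9632 -0.9844 -0.1796] open 0.025918882582305406 q [  13.3683   -7.1948    9.9297    0.0026 -107.0326    5.635 ]
tool shift cm [-0.2306  0.2457 27.3134] turn deg [29.9088 -0.0106  0.0056] shift after turn [-0.2251 13.832  23.5533]
grip_mid [(array([ 0.7462, -0.3484,  0.0634]), 0.62), (array([ 0.5042, -0.0579,  0.0831]), 0.52)]
pivot_mid [(array([ 0.7126, -0.4667,  0.104 ]), 0.88), (array([ 0.5951, -0.0268,  0.0835]), 0.57)]
```

View pics/c2.png

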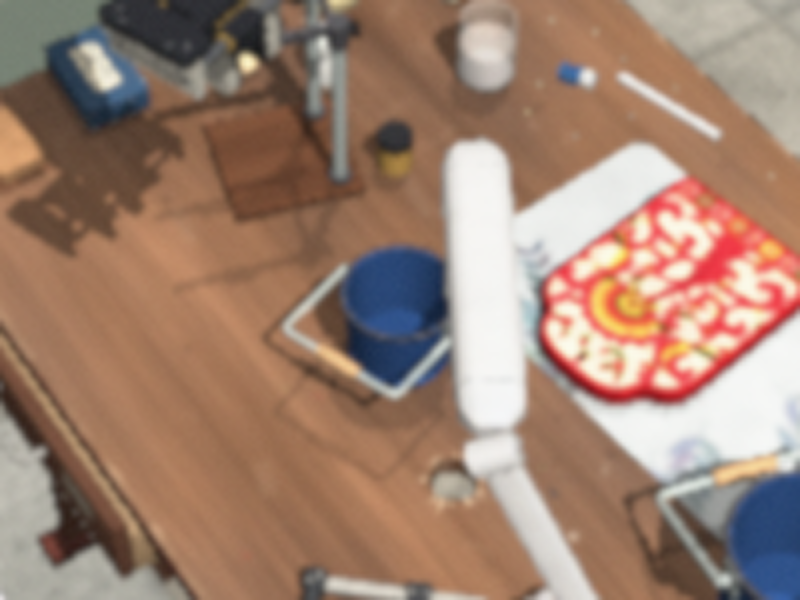

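The crop shows the small pail's bail folded towards the robot, with its grip at scene pixel (304.8,230). I'll triangulate that against the top view.

```bash
python3 - <<'E'
from h import *
a=snapshot("scene");b=snapshot("top")
c=lambda x,y:(220+x/4-.375,140+y/4-.375)
t=lambda x,y:(270+x/3.3-.35,140+y/3.3-.35)
print('grip',tri(a,c(339,360),b,t(213,276)))
print('corners',tri(a,c(287,328),b,t(153,297)),tri(a,c(396,391),b,t(277,254)))
print('pivL',tri(a,c(343,269),b,t(122,207)))
E
```

```text
grip (array([ 0.5046, -0.0587,  0.0872]), np.float64(6.965718503210956e-05))
corners (array([ 0.4856, -0.0008,  0.0871]), np.float64(0.0008110681550993013)) (array([ 0.5244, -0.1202,  0.0934]), np.float64(0.0018480546750221582))
pivL (array([0.5702, 0.0279, 0.0871]), np.float64(0.005786581775304757))
```

```bash
python3 - <<'E'
from h import *
T=tool(18.5,20);z=T.as_matrix()[:,2];px=np.array([np.cos(np.radians(18.5)),np.sin(np.radians(18.5)),0])
p=np.array([.5045,-.0595,.085])-.005*z-.0015*px
print(z);need(p-.12*z,T);need(p,T)
E
```

```text
[ 0.3243  0.1085 -0.9397]
clock 7.6833 pos [ 0.4026 -0.1031  0.5728] F [-0.7801 -0.3353  0.36  ] open 0.02618336346834325 q [  13.137    -7.1224    9.9361    0.0141 -107.0469    5.9172]
tool shift cm [-0.8456 -6.6193 37.0306] turn deg [19.9897  0.0816  0.5469] shift after turn [-0.8997  6.4465 37.0598]
clock 7.6833 pos [ 0.4026 -0.1031  0.5728] F [-0.7801 -0.3353  0.36  ] open 0.02618336346834325 q [  13.137    -7.1224    9.9361    0.0141 -107.0469    5.9172]
tool shift cm [ -0.8091 -10.7214  48.3077] turn deg [19.9897  0.0816  0.5469] shift after turn [-0.8997  6.4465 49.0598]
```

Request:
play_rows(
  plan=[
    [0,0,0,5,0,0.14],
    [0,0,0,5,0,0.14],
    [0,0,0,5,0,0.14],
    [0,0,0,5,0,0.13],
    [-0.075,0.54,3.09,0,0,0],
    [-0.075,0.54,3.09,0,0,0],
    [-0.075,0.54,3.09,0,0,0],
    [-0.075,0.54,3.09,0,0,0],
    [-0.075,0.54,3.09,0,0,0],
    [-0.075,0.54,3.09,0,0,0],
    [-0.075,0.54,3.09,0,0,0],
    [-0.075,0.54,3.09,0,0,0],
    [-0.075,0.54,3.09,0,0,0],
    [-0.075,0.54,3.09,0,0,0],
    [-0.075,0.54,3.09,0,0,0],
    [-0.075,0.54,3.0,0,0,0],
    [0,0,0,0,0,0],
  ],
  grip=2.4,
)

```text
clock: 9.1
tool_pos: [0.4588, -0.0748, 0.1976]
orientation: [-160.5, 0.2, -71.7]
force: [-1.7, -1.2, -0.3]
opening: 0.0243
gripper_force: 0.0
```

```bash
python3 - <<'E'
from h import *
T=tool(18.5,20);z=T.as_matrix()[:,2];px=np.array([np.cos(np.radians(18.5)),np.sin(np.radians(18.5)),0])
p=np.array([.5045,-.0595,.085])-.005*z-.0015*px
need(p,T)
b=snapshot("top");f=b['frame'][140:260,270:390,::-1];cv2.imwrite('pics/c3.png',cv2.resize(f,(600,600),interpolation=cv2.INTER_CUBIC))
E
```

```text
clock 9.1 pos [ 0.4588 -0.0748  0.1976] F [-1.7301 -1.1602 -0.2565] open 0.024342534959216615 q [ 13.6071  -7.1989 -40.0807  -2.8584 -37.688    6.5942]
tool shift cm [ 0.0213 -0.6306 11.6701] turn deg [ 0.4607  0.1116 -0.2816] shift after turn [ 0.0014 -0.5367 11.6748]
```

Request:
play_rows(
  plan=[
    [0,-0.3,0.3,0.4,0,-0.2],
    [0,-0.3,0.3,0,0,0],
    [0,0,1.3,0,0,0],
    [0,0,1.3,0,0,0],
    [0,0,1.3,0,0,0],
    [0,0,1.3,0,0,0],
    [0,0,1.2,0,0,0],
    [0,0,1,0,0,0],
    [0,0,0,0,0,0],
    [0,0,0,0,0,0],
  ],
)

```text
clock: 9.98
tool_pos: [0.4946, -0.0625, 0.1311]
orientation: [-159.5, 0.0, -71.4]
force: [-0.7, 0.0, 0.1]
opening: 0.0239
gripper_force: 0.0
```

```bash
python3 - <<'E'
from h import *
T=tool(18.5,20);z=T.as_matrix()[:,2];px=np.array([np.cos(np.radians(18.5)),np.sin(np.radians(18.5)),0])
p=np.array([.5045,-.0595,.085])-.005*z-.0015*px
need(p,T)
E
```

```text
clock 9.9833 pos [ 0.4946 -0.0625  0.1311] F [-0.6766  0.0226  0.1161] open 0.023879751494081867 q [ 14.1527   1.525  -42.8046  -3.6791 -25.2976   7.5293]
tool shift cm [0.0297 0.7741 4.1272] turn deg [-0.4763  0.0513  0.1288] shift after turn [0.0277 0.7397 4.1335]
```

Request:
play_rows(
  plan=[
    [0,0.3,0,0,0,0],
    [0,0.4,0,0,0,0],
    [0,0,0,0,0,0],
    [0,0,0,0,0,0],
    [0,0,0,0,0,0],
  ],
)

```text
clock: 10.4
tool_pos: [0.4876, -0.0647, 0.128]
orientation: [-159.5, 0.0, -71.4]
force: [0.1, -0.3, -0.2]
opening: 0.024
gripper_force: 0.0
```

```bash
cat >> h.py <<'E'
T0=tool(18.5,20);z0=T0.as_matrix()[:,2];px=np.array([np.cos(np.radians(18.5)),np.sin(np.radians(18.5)),0])
p0=np.array([.5045,-.0595,.085])-.005*z0-.0015*px
E
python3 - <<'E'
from h import *
need(p0,T0)
E
```

```text
clock 10.4 pos [ 0.4876 -0.0647  0.128 ] F [ 0.1432 -0.2813 -0.2415] open 0.024031688895254696 q [ 14.0709   1.1744 -43.6485  -3.8283 -24.8329   7.7458]
tool shift cm [ 0.0479 -0.022   4.0945] turn deg [-0.4535  0.0601  0.1198] shift after turn [ 0.0435 -0.0545  4.0943]
```

Request:
play_rows(
  plan=[
    [0,0,0.8,0,0,0],
    [0,0,0.8,0,0,0],
    [0,0,0.8,0,0,0],
    [0,0,0.7,0,0,0],
    [0,0,0,0,0,0],
    [0,0,0,0,0,0],
  ],
)

```text
clock: 10.9
tool_pos: [0.4973, -0.0613, 0.0973]
orientation: [-159.7, 0.0, -71.4]
force: [1.2, 0.1, 0.4]
opening: 0.0235
gripper_force: 0.0
```

```bash
python3 - <<'E'
from h import *
need(p0,T0)
b=snapshot("scene");f=b['frame'][170:270,240:360,::-1];cv2.imwrite('pics/c3.png',cv2.resize(f,(720,600),interpolation=cv2.INTER_CUBIC))
E
```

```text
clock 10.9 pos [ 0.4973 -0.0613  0.0973] F [1.1609 0.0924 0.3712] open 0.02346466382627528 q [ 14.1942   5.273  -44.4785  -4.576  -20.0963   8.453 ]
tool shift cm [ 0.0613 -0.1238  0.858 ] turn deg [-0.2695  0.0803  0.1145] shift after turn [ 0.0598 -0.128   0.8575]
```

View pics/c3.png

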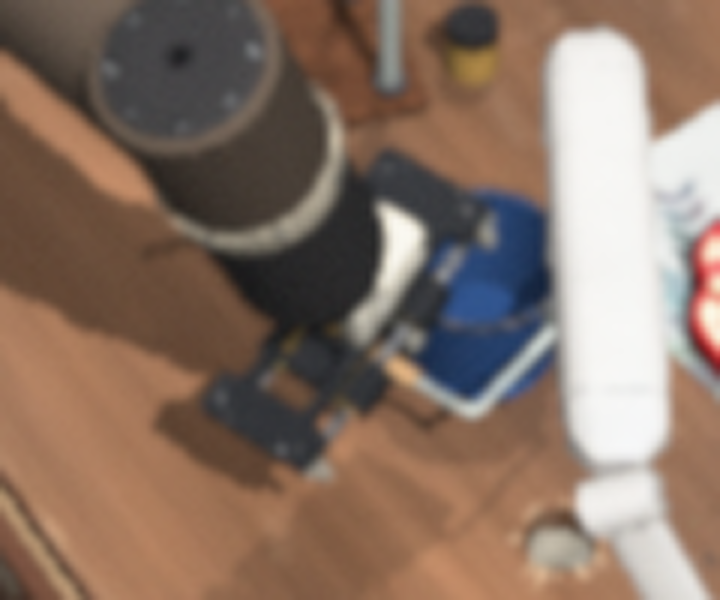

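The crop shows the fingers straddling the wooden grip at about (390,370), with the pail undisturbed. I'll advance the rest and close.

Request:
play_rows(
  plan=[
    [0.05,-0.1,0.45,0,0,0],
    [0,0,0.4,0,0,0],
    [0,0,0,0,0,0],
    [0,0,0,0,0,0],
  ],
)

```text
clock: 11.28
tool_pos: [0.5015, -0.0605, 0.0906]
orientation: [-159.6, 0.0, -71.4]
force: [-0.0, 0.8, -0.5]
opening: 0.0239
gripper_force: 0.0
```

Request:
play_rows(
  plan=[
    [0,0,0,0,0,0],
    [0,0,0,0,0,0],
    [0,0,0,0,0,0],
    [0,0,0,0,0,0],
    [0,0,0,0,0,0],
  ],
  grip=0.6,
)

```text
clock: 11.7
tool_pos: [0.5017, -0.0604, 0.091]
orientation: [-159.6, 0.0, -71.4]
force: [-0.4, 0.2, 0.1]
opening: 0.0129
gripper_force: 30.0
```

```bash
python3 - <<'E'
from h import *
need(p0,T0)
E
```

```text
clock 11.7 pos [ 0.5017 -0.0604  0.091 ] F [-0.4317  0.1869  0.0733] open 0.012878996706288854 q [ 14.1435   6.3048 -44.4396  -4.8861 -18.953    8.8215]
tool shift cm [0.0028 0.065  0.1123] turn deg [-0.4256  0.0659  0.1156] shift after turn [0.0028 0.0641 0.1128]
```

```bash
python3 - <<'E'
from h import *
t=np.radians(20.4);a=np.radians(np.linspace(2.7,90,13))
x=-9.6*np.cos(a);z=9.6*np.sin(a)
for dx,dz in zip(np.diff(x),np.diff(z)): print([0,round(-(np.cos(t)*dx+np.sin(t)*dz),2),round(np.sin(t)*dx-np.cos(t)*dz,2)])
E
```

```text
[0, np.float64(-0.55), np.float64(-1.09)]
[0, np.float64(-0.68), np.float64(-1.01)]
[0, np.float64(-0.8), np.float64(-0.92)]
[0, np.float64(-0.91), np.float64(-0.81)]
[0, np.float64(-1.01), np.float64(-0.68)]
[0, np.float64(-1.09), np.float64(-0.55)]
[0, np.float64(-1.15), np.float64(-0.41)]
[0, np.float64(-1.19), np.float64(-0.26)]
[0, np.float64(-1.21), np.float64(-0.11)]
[0, np.float64(-1.22), np.float64(0.05)]
[0, np.float64(-1.2), np.float64(0.2)]
[0, np.float64(-1.17), np.float64(0.35)]
```

Request:
play_rows(
  plan=[
    [0,-0.27,-0.55,0,0,0],
    [0,-0.28,-0.54,0,0,0],
    [0,-0.34,-0.51,0,0,0],
    [0,-0.34,-0.5,0,0,0],
    [0,-0.4,-0.46,0,0,0],
    [0,-0.4,-0.46,0,0,0],
    [0,-0.45,-0.41,0,0,0],
    [0,-0.46,-0.4,0,0,0],
    [0,0,0,0,0,0],
    [0,0,0,0,0,0],
    [0,0,0,0,0,0],
  ],
)

```text
clock: 12.62
tool_pos: [0.5145, -0.0561, 0.1367]
orientation: [-159.6, 0.0, -71.4]
force: [-4.1, -1.6, 1.8]
opening: 0.013
gripper_force: 30.0
```

```bash
python3 - <<'E'
from h import *
c,C,o=cur();s=np.array([.5017,-.0604,.091]);d=c-s
a=np.radians(2.7+4*7.275);print('moved px',d@px,'z',d[2],'expected',.096*(np.cos(np.radians(2.7))-np.cos(a)),.096*(np.sin(a)-np.sin(np.radians(2.7))),'F',o['force'],'M',o['moment'],'tool',C.as_euler('xyz',degrees=True))
E
```

```text
moved px 0.013500680441708088 z 0.04566907530009892 expected 0.01430372946961018 0.046065537099555354 F [-4.0525 -1.6499  1.8216] M [-0.8427  2.2205 -0.0947] tool [-159.645     0.0336  -71.3789]
```

Request:
play_rows(
  plan=[
    [0,0.12,-0.16,0,0,0],
    [0,-0.5,-0.34,0,0,0],
    [0,-0.51,-0.34,0,0,0],
    [0,-0.54,-0.28,0,0,0],
    [0,-0.55,-0.27,0,0,0],
    [0,0,0,0,0,0],
    [0,0,0,0,0,0],
  ],
)

```text
clock: 13.2
tool_pos: [0.5285, -0.0514, 0.1575]
orientation: [-159.5, 0.0, -71.4]
force: [-3.7, -1.4, 3.8]
opening: 0.0128
gripper_force: 30.0
```

```bash
python3 - <<'E'
from h import *
c,C,o=cur();d=c-np.array([.5017,-.0604,.091]);print(d@px,d[2],o['force']@px,o['force'])
for cam in("top","scene"):
    snapshot(cam)
    for t in("pivot_mid","grip_mid"): print(cam,t,[(np.round(q['position'],4).tolist(),round(q['score'],2)) for q in spot_point(cam,t) if q['position'][1]>-.2])
E
```

```text
0.0282509677487541 0.06654416535811378 -4.00245936269478 [-3.7491 -1.4089  3.778 ]
top pivot_mid [([0.5971, -0.028, 0.0822], 0.71)]
top grip_mid []
scene pivot_mid [([0.5928, -0.0271, 0.0809], 0.72)]
scene grip_mid []
```

Request:
play_rows(
  plan=[
    [0,0.06,-0.14,0,0,0],
    [0,0.06,-0.14,0,0,0],
    [0,0,0,0,0,0],
    [0,0,0,0,0,0],
    [0,0,0,0,0,0],
  ],
)

```text
clock: 13.92
tool_pos: [0.5259, -0.0522, 0.1589]
orientation: [-159.6, 0.0, -71.4]
force: [-0.1, -0.4, -0.4]
opening: 0.0125
gripper_force: 30.0
```

Request:
play_rows(
  plan=[
    [0,-0.62,-0.26,0,0,0],
    [0,-0.62,-0.26,0,0,0],
    [0,-0.64,-0.17,0,0,0],
    [0,-0.64,-0.17,0,0,0],
    [0,-0.62,-0.07,0,0,0],
    [0,-0.62,-0.07,0,0,0],
    [0,0,0,0,0,0],
    [0,0,0,0,0,0],
  ],
)

```text
clock: 14.58
tool_pos: [0.5561, -0.042, 0.1813]
orientation: [-159.6, 0.0, -71.4]
force: [0.0, 0.3, -3.9]
opening: 0.013
gripper_force: 30.0
```

Request:
play_rows(
  plan=[
    [0,-0.6,0.09,0,0,0],
    [0,-0.6,0.09,0,0,0],
    [0,-0.62,0.1,0,0,0],
    [0,-0.62,0.1,0,0,0],
    [0,0,0,0,0,0],
    [0,0,0,0,0,0],
  ],
)

```text
clock: 15.08
tool_pos: [0.5792, -0.0342, 0.1863]
orientation: [-159.6, 0.0, -71.4]
force: [-1.4, -0.9, -2.7]
opening: 0.0132
gripper_force: 30.0
```

Request:
play_rows(
  plan=[
    [0,-0.59,0.2,0,0,0],
    [0,-0.59,0.2,0,0,0],
    [0,0,0,0,0,0],
    [0,0,0,0,0,0],
    [0,0,0,0,0,0],
    [0,0,0,0,0,0],
  ],
)

```text
clock: 15.58
tool_pos: [0.5905, -0.0304, 0.1867]
orientation: [-159.6, 0.0, -71.4]
force: [0.1, 0.0, -3.7]
opening: 0.013
gripper_force: 30.0
```

```bash
python3 - <<'E'
from h import *
c,C,o=cur();print(c,o['force'],o['clock'],c+.0125*C.as_matrix()[:,2])
for cam in("top","scene"):
    s=snapshot(cam)
    for t in("pivot_mid","grip_mid"): print(cam,t,[(np.round(q['position'],4).tolist(),round(q['score'],2)) for q in spot_point(cam,t) if q['position'][1]>-.2])
f=s['frame'][150:290,240:400,::-1];cv2.imwrite('pics/c4.png',cv2.resize(f,(685,600),interpolation=cv2.INTER_CUBIC))
E
```

```text
[ 0.5905 -0.0304  0.1867] [ 0.1359  0.0353 -3.7018] 15.5833 [ 0.5947 -0.0291  0.1749]
top pivot_mid [([0.7311, 0.173, -0.0022], 0.61), ([0.5893, -0.0307, 0.0829], 0.47)]
top grip_mid []
scene pivot_mid [([0.5865, -0.0324, 0.0881], 0.96)]
scene grip_mid [([0.3979, 0.4156, 0.002], 0.49)]
```

View pics/c4.png

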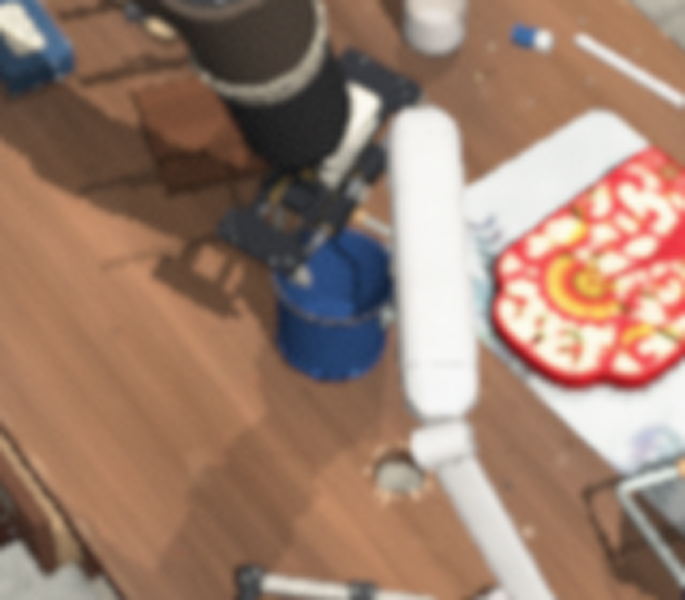

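The crop shows the bail raised and held above the pail, with the pail standing. The −3.7 N pull suggests it may be partly lifted, so I'll lower slightly to be sure.

Request:
play_rows(
  plan=[
    [0,0.07,0.19,0,0,0],
    [0,0,0,0,0,0],
    [0,0,0,0,0,0],
    [0,0,0,0,0,0],
    [0,0,0,0,0,0],
  ],
)

```text
clock: 16.3
tool_pos: [0.5907, -0.0304, 0.1847]
orientation: [-159.6, 0.0, -71.4]
force: [-0.4, -0.5, -3.6]
opening: 0.0132
gripper_force: 30.0
```

Request:
play_rows(
  plan=[
    [0,0.07,0.19,0,0,0],
    [0,0,0,0,0,0],
    [0,0,0,0,0,0],
    [0,0,0,0,0,0],
  ],
)

```text
clock: 16.63
tool_pos: [0.5909, -0.0303, 0.1827]
orientation: [-159.6, 0.0, -71.4]
force: [-0.4, -0.2, -3.7]
opening: 0.013
gripper_force: 30.0
```

Request:
play_rows(
  plan=[
    [0,0.07,0.19,0,0,0],
    [0,0,0,0,0,0],
    [0,0,0,0,0,0],
    [0,0,0,0,0,0],
  ],
)

```text
clock: 16.97
tool_pos: [0.5924, -0.0299, 0.1823]
orientation: [-159.4, -0.0, -71.3]
force: [1.5, 1.8, 6.3]
opening: 0.0133
gripper_force: 30.0
```

Request:
play_rows(
  plan=[
    [0,-0.03,-0.09,0,0,0],
    [0,0,0,0,0,0],
    [0,0,0,0,0,0],
    [0,0,0,0,0,0],
    [0,0,0,0,0,0],
  ],
)

```text
clock: 17.38
tool_pos: [0.5914, -0.0302, 0.1824]
orientation: [-159.5, 0.0, -71.4]
force: [0.3, 2.5, 6.4]
opening: 0.0129
gripper_force: 30.0
```

```bash
python3 - <<'E'
from h import *
c,C,o=cur();print(c,o['force'],o['clock'],c+.007*C.as_matrix()[:,2])
for cam in("top","scene","top","scene"):
    s=snapshot(cam)
    for t in("pivot_mid",): print(cam,t,[(np.round(q['position'],4).tolist(),round(q['score'],2)) for q in spot_point(cam,t) if q['position'][1]>-.2])
E
```

```text
[ 0.5914 -0.0302  0.1824] [0.268  2.4765 6.4416] 17.3833 [ 0.5937 -0.0295  0.1759]
top pivot_mid [([0.5812, -0.0339, -0.0005], 0.62), ([0.5806, -0.0312, 0.079], 0.5)]
scene pivot_mid [([0.6514, 0.4447, -0.0027], 0.27)]
top pivot_mid [([0.5828, -0.0354, 0.0797], 0.59)]
scene pivot_mid [([0.5798, -0.0326, 0.0812], 0.59), ([0.6131, 0.2484, -0.0014], 0.27)]
```

Request:
play_rows(
  plan=[
    [0,-0.02,-0.05,0,0,0],
    [0,0.37,-0.14,0,0,0],
    [0,0.37,-0.14,0,0,0],
    [0,0,0,0,0,0],
    [0,0,0,0,0,0],
    [0,0,0,0,0,0],
    [0,0,0,0,0,0],
  ],
)

```text
clock: 18.37
tool_pos: [0.5839, -0.0328, 0.1834]
orientation: [-159.5, 0.0, -71.4]
force: [-1.1, 2.4, 8.2]
opening: 0.0132
gripper_force: 30.0
```

```bash
python3 - <<'E'
from h import *
c,C,o=cur();print(c,o['force'],o['clock'],c+.007*C.as_matrix()[:,2])
for cam in("top","scene","top","scene"):
    s=snapshot(cam)
    for t in("pivot_mid",): print(cam,t,[(np.round(q['position'],4).tolist(),round(q['score'],2)) for q in spot_point(cam,t) if q['position'][1]>-.2])
f=s['frame'][150:290,240:400,::-1];cv2.imwrite('pics/c5.png',cv2.resize(f,(685,600),interpolation=cv2.INTER_CUBIC))
E
```

```text
[ 0.5839 -0.0328  0.1834] [-1.1291  2.3916  8.1751] 18.3667 [ 0.5862 -0.032   0.1768]
top pivot_mid [([0.5832, -0.0357, 0.0814], 0.55)]
scene pivot_mid [([0.5796, -0.0326, 0.0832], 0.64)]
top pivot_mid [([0.5824, -0.0343, 0.08], 0.65)]
scene pivot_mid [([0.5794, -0.0298, 0.0834], 0.92)]
```

View pics/c5.png

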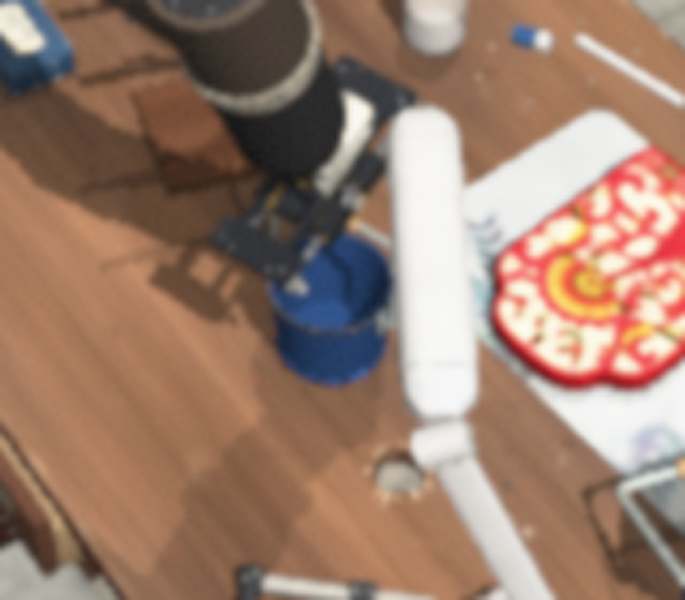

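Request:
play_rows(
  plan=[
    [0,-0.1,-0.3,0,0,0],
    [0,-0.2,-0.6,0,0,0],
    [0,-0.35,-0.9,0,0,0],
    [0,-0.35,-0.95,0,0,0],
    [0,-0.35,-0.95,0,0,0],
    [0,-0.35,-0.95,0,0,0],
    [0,-0.35,-0.95,0,0,0],
    [0,-0.35,-0.95,0,0,0],
    [0,-0.35,-0.95,0,0,0],
    [0,-0.35,-0.95,0,0,0],
    [0,-0.35,-0.95,0,0,0],
    [0,-0.35,-0.95,0,0,0],
    [0,-0.2,-0.55,0,0,0],
    [0,-0.1,-0.3,0,0,0],
    [0,0,0,0,0,0],
    [0,0,0,0,0,0],
  ],
)

```text
clock: 20.1
tool_pos: [0.5825, -0.0331, 0.3012]
orientation: [-159.6, 0.0, -71.4]
force: [1.1, 0.4, -4.7]
opening: 0.0128
gripper_force: 30.0
```

```bash
python3 - <<'E'
from h import *
need([.44,.06,.297],tool(0,20)); need([.432,.306,.297],tool(-17.2,20))
E
```

```text
clock 20.1 pos [ 0.5825 -0.0331  0.3012] F [ 1.0502  0.3799 -4.6959] open 0.01278017308541264 q [ 15.1075  -0.49   -20.3342  -1.6558 -49.832    4.3519]
tool shift cm [-13.3755  10.0257  -3.2633] turn deg [-0.3628  6.4682 17.4669] shift after turn [-9.3106 13.5392 -4.48  ]
clock 20.1 pos [ 0.5825 -0.0331  0.3012] F [ 1.0502  0.3799 -4.6959] open 0.01278017308541264 q [ 15.1075  -0.49   -20.3342  -1.6558 -49.832    4.3519]
tool shift cm [-36.9426   3.3772  -0.7751] turn deg [-0.3473 12.4025 33.6108] shift after turn [-27.9422  23.0812  -7.953 ]
```

Request:
play_rows(
  plan=[
    [-0.6,0.45,-0.15,0,0,0],
    [-1.2,0.9,-0.3,0,0,0],
    [-1.65,1.2,-0.4,0,0,0],
    [-1.65,1.25,-0.4,0,0,0],
    [-1.65,1.25,-0.4,0,0,0],
    [-1.65,1.25,-0.4,0,0,0],
    [-1.65,1.25,-0.4,0,0,0],
    [-1.65,1.2,-0.4,0,0,0],
    [-1.2,0.9,-0.3,0,0,0],
    [-0.5,0.35,-0.1,0,0,0],
    [0,0,0,0,1.24,3.36],
    [0,0,0,0,1.24,3.36],
    [0,0,0,0,1.24,3.36],
    [0,0,0,0,1.24,3.36],
    [0,0,0,0,1.24,3.36],
    [0,0,0,0,1.24,3.36],
    [0,0,0,0,1.24,3.36],
    [0,0,0,0,1.24,3.36],
    [0,0,0,0,1.24,3.36],
    [0,0,0,0,1.24,3.36],
  ],
)

```text
clock: 21.77
tool_pos: [0.4398, 0.0602, 0.2967]
orientation: [-159.7, 0.1, -107.4]
force: [-0.7, 0.2, -3.9]
opening: 0.0127
gripper_force: 30.0
```

```bash
python3 - <<'E'
from h import *
need([.432,.306,.297],tool(-17.2,20))
E
```

```text
clock 21.7667 pos [0.4398 0.0602 0.2967] F [-0.6678  0.2021 -3.8602] open 0.012710752260194755 q [ 48.806  -15.688  -42.5812  22.3354 -56.5429 -77.5355]
tool shift cm [-23.2257   7.5755  -2.7854] turn deg [-0.3439  0.0792 -0.1909] shift after turn [-23.247    7.5148  -2.7722]
```

Request:
play_rows(
  plan=[
    [-0.5,0.15,-0.05,0,0,0],
    [-1.0,0.35,-0.1,0,0,0],
    [-1.5,0.5,-0.2,0,0,0],
    [-1.7,0.55,-0.2,0,0,0],
    [-1.7,0.55,-0.2,0,0,0],
    [-1.7,0.55,-0.2,0,0,0],
    [-1.7,0.55,-0.2,0,0,0],
    [-1.7,0.55,-0.2,0,0,0],
    [-1.7,0.55,-0.2,0,0,0],
    [-1.7,0.55,-0.2,0,0,0],
    [-1.7,0.55,-0.2,0,0,0],
    [-1.7,0.55,-0.2,0,0,0],
    [-1.7,0.55,-0.2,0,0,0],
    [-1.5,0.5,-0.2,0,0,0],
    [-1.2,0.4,-0.15,0,0,0],
    [-0.5,0.2,-0.1,0,0,0],
    [0,0,0,0,0,0],
    [0,0,0,0,0,0],
    [0,0,0,0,0,0],
  ],
)

```text
clock: 23.35
tool_pos: [0.4314, 0.3049, 0.2973]
orientation: [-159.7, 0.1, -107.2]
force: [0.0, -0.2, -4.1]
opening: 0.0127
gripper_force: 30.0
```

```bash
cat >> h.py <<'E'
SY=-17.2; sx=np.array([np.cos(np.radians(SY)),np.sin(np.radians(SY)),0]); sy=np.array([-sx[1],sx[0],0]); SO=np.array([.6135,.2493,0]); TS=tool(SY,20)
def st():
    c,C,o=cur();g=c+.007*C.as_matrix()[:,2];d=g-SO;print('grip in stand mm x %.1f y %.1f z %.1f'%(d@sx*1e3,d@sy*1e3,g[2]*1e3),'F along sx,sy,z',o['force']@sx,o['force']@sy,o['force'][2],'clock',o['clock']);return C
def stgo(x,y,z):
    c,C,o=cur();g=SO+sx*x/1e3+sy*y/1e3+np.array([0,0,z/1e3]);need(g-.007*TS.as_matrix()[:,2],TS)
E
python3 - <<'E'
from h import *
st();stgo(-150,0,265)
for cam in("top","scene"):
    s=snapshot(cam)
    for t in("pivot_mid","grip_mid","mouth_low"): print(cam,t,[(np.round(q['position'],4).tolist(),round(q['score'],2)) for q in spot_point(cam,t) if q['position'][1]>-.2])
    save(s,cam+'6.png')
    if cam=="top": t=cv2.resize(s['frame'][110:260,160:310,::-1],(400,400),interpolation=cv2.INTER_CUBIC)
    else: u=cv2.resize(s['frame'][90:240,210:360,::-1],(400,400),interpolation=cv2.INTER_CUBIC)
cv2.imwrite('pics/c6.png',np.hstack([t,u]))
E
```

```text
grip in stand mm x -187.9 y -0.7 z 290.7 F along sx,sy,z 0.09727788564513977 -0.15700625290752127 -4.076609427887641 clock 23.35
clock 23.35 pos [0.4314 0.3049 0.2973] F [ 0.0465 -0.1788 -4.0766] open 0.012739311080905053 q [ 69.9449  -1.0981 -31.1684  23.4058 -60.9495 -98.8393]
tool shift cm [-0.0664 -2.6669  3.7327] turn deg [-0.3493  0.0531 -0.0335] shift after turn [-0.0683 -2.6896  3.7163]
top pivot_mid [([0.4359, 0.3071, 0.1942], 0.98)]
top grip_mid []
top mouth_low [([0.5822, 0.2549, 0.2247], 0.82), ([0.733, 0.1717, -0.0032], 0.75)]
scene pivot_mid [([0.4326, 0.3011, 0.196], 0.97)]
scene grip_mid [([0.4348, 0.307, 0.2903], 0.51)]
scene mouth_low [([0.4307, 0.3015, 0.1103], 0.61), ([0.5774, 0.2612, 0.2176], 0.56), ([0.3974, 0.416, 0.0], 0.2), ([0.431, 0.3046, 0.1954], 0.18)]Traceback (most recent call last):
  File "<stdin>", line 9, in <module>
    return _nx.concatenate(arrs, 0, dtype=dtype, casting=casting)
           ~~~~~~~~~~~~~~~^^^^^^^^^^^^^^^^^^^^^^^^^^^^^^^^^^^^^^^
ValueError: all the input arrays must have same number of dimensions, but the array at index 0 has 1 dimension(s) and the array at index 1 has 3 dimension(s)
```

```bash
python3 - <<'E'
import cv2,numpy as np
a=cv2.imread('pics/top6.png')[110:260,160:310];b=cv2.imread('pics/scene6.png')[90:240,210:360]
cv2.imwrite('pics/c6.png',np.hstack([cv2.resize(q,(400,400),interpolation=cv2.INTER_CUBIC) for q in(a,b)]))
E
```

```text
(no output)
```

View pics/c6.png

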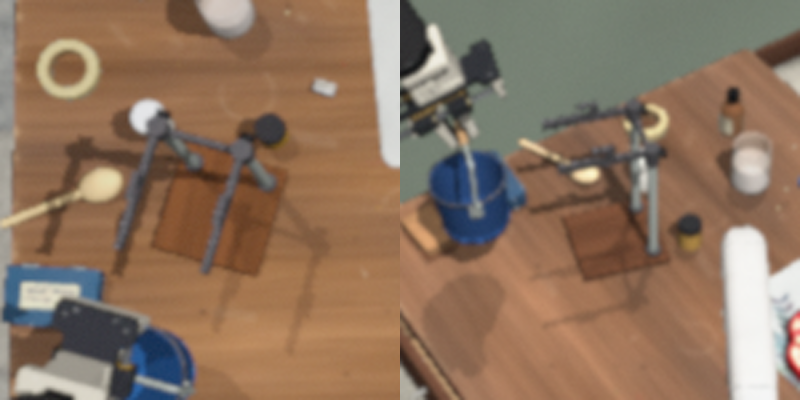

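The crop shows the pail hanging plumb from the gripper in front of the stand. The arm ends are at top (121,246) and (207,268) in the crop, and scene (547,124) and (562,165).

```bash
python3 - <<'E'
from h import *
b=snapshot("top");a=snapshot("scene")
T=lambda x,y:(160+x*.375-.3,110+y*.375-.3);S=lambda x,y:(210+(x-400)*.375-.3,90+y*.375-.3)
for n,s,t in(("L",(547,124),(121,246)),("R",(562,165),(207,268)),("Lpost",(636,108),(158,124)),("Rpost",(651,152),(240,149))):
    p,e=tri(a,S(*s),b,T(*t));d=p-SO;print(n,p,e,'stand',d@sx,d@sy)
st();stgo(-120,0,266)
E
```

```text
L [0.5665 0.3097 0.2358] 0.002865027924144708 stand -0.06280685553704304 0.043798069803063965
R [0.5388 0.2182 0.2425] 0.0002769768280281556 stand -0.062144829504296416 -0.05177052391691686
Lpost [0.6979 0.2731 0.2278] 0.000517879635287613 stand 0.07356282414010253 0.047736225594919454
Rpost [0.6679 0.1859 0.2241] 0.0019083957372142853 stand 0.07072792621142752 -0.04451174965804406
grip in stand mm x -188.0 y 0.1 z 291.0 F along sx,sy,z 0.018390750194197 -0.19783280654959443 -4.249315037067027 clock 23.85
clock 23.85 pos [0.4316 0.3057 0.2976] F [-0.0409 -0.1944 -4.2493] open 0.012603254309290811 q [ 69.9649  -1.0716 -31.1173  23.4208 -60.9275 -98.8529]
tool shift cm [ 0.0156 -5.5125  4.7102] turn deg [-0.3601  0.1069 -0.0293] shift after turn [ 0.0097 -5.542   4.6755]
```

Request:
play_rows(
  plan=[
    [0,-0.3,0.25,0,0,0],
    [0,-0.6,0.5,0,0,0],
    [0,-0.8,0.7,0,0,0],
    [0,-0.8,0.7,0,0,0],
    [0,-0.8,0.7,0,0,0],
    [0,-0.8,0.7,0,0,0],
    [0,-0.7,0.6,0,0,0],
    [0,-0.5,0.4,0,0,0],
    [0,-0.2,0.15,0,0,0],
    [0,0,0,0,0,0],
    [0,0,0,0,0,0],
  ],
)

```text
clock: 24.77
tool_pos: [0.4966, 0.2857, 0.2726]
orientation: [-159.6, 0.1, -107.2]
force: [-0.2, -0.1, -4.3]
opening: 0.0127
gripper_force: 30.0
```

```bash
python3 - <<'E'
from h import *
st();stgo(-37,0,264)
E
```

```text
grip in stand mm x -120.0 y 0.2 z 266.0 F along sx,sy,z -0.1974335646176657 -0.12008515392008341 -4.3327346555427955 clock 24.7667
clock 24.7667 pos [0.4966 0.2857 0.2726] F [-0.2241 -0.0563 -4.3327] open 0.012673066612750684 q [ 61.0782   3.2361 -30.4215  24.6913 -54.5654 -92.455 ]
tool shift cm [ 0.0181 -7.7186  3.0786] turn deg [-0.3618  0.0942 -0.0416] shift after turn [ 0.0187 -7.7379  3.0299]
```

Request:
play_rows(
  plan=[
    [0,-0.2,0.08,0,0,0],
    [0,-0.4,0.16,0,0,0],
    [0,-0.6,0.24,0,0,0],
    [0,-0.8,0.32,0,0,0],
    [0,-0.8,0.32,0,0,0],
    [0,-0.8,0.32,0,0,0],
    [0,-0.8,0.32,0,0,0],
    [0,-0.8,0.32,0,0,0],
    [0,-0.8,0.32,0,0,0],
    [0,-0.7,0.28,0,0,0],
    [0,-0.5,0.2,0,0,0],
    [0,-0.3,0.12,0,0,0],
    [0,0,0,0,0,0],
    [0,0,0,0,0,0],
    [0,0,0,0,0,0],
  ],
)

```text
clock: 26.02
tool_pos: [0.5734, 0.262, 0.2705]
orientation: [-159.6, 0.1, -107.2]
force: [0.7, -0.2, -4.0]
opening: 0.0128
gripper_force: 30.0
```

Request:
play_rows(
  plan=[
    [0,0.07,0.19,0,0,0],
    [0,0.07,0.19,0,0,0],
    [0,0.07,0.19,0,0,0],
    [0,0.07,0.19,0,0,0],
    [0,0.07,0.19,0,0,0],
    [0,0.07,0.19,0,0,0],
    [0,0,0,0,0,0],
    [0,0,0,0,0,0],
  ],
)

```text
clock: 26.68
tool_pos: [0.5736, 0.2619, 0.2582]
orientation: [-159.6, 0.1, -107.2]
force: [0.6, -0.5, -4.7]
opening: 0.013
gripper_force: 30.0
```

```bash
python3 - <<'E'
from h import *
st()
E
```

```text
grip in stand mm x -39.4 y 0.2 z 251.6 F along sx,sy,z 0.7598469740359951 -0.2941547756545901 -4.744915076163133 clock 26.6833
```

Request:
play_rows(
  plan=[
    [0,0.07,0.19,0,0,0],
    [0,0.07,0.19,0,0,0],
    [0,0.07,0.19,0,0,0],
    [0,0.05,0.14,0,0,0],
    [0,0,0,0,0,0],
    [0,0,0,0,0,0],
  ],
)

```text
clock: 27.18
tool_pos: [0.5736, 0.2619, 0.2507]
orientation: [-159.6, 0.1, -107.2]
force: [0.4, -0.5, -4.7]
opening: 0.0128
gripper_force: 30.0
```

Request:
play_rows(
  plan=[
    [0,0.035,0.095,0,0,0],
    [0,0.035,0.095,0,0,0],
    [0,0,0,0,0,0],
    [0,0,0,0,0,0],
  ],
)

```text
clock: 27.52
tool_pos: [0.5736, 0.2619, 0.2487]
orientation: [-159.6, 0.1, -107.2]
force: [0.4, -0.7, -3.9]
opening: 0.013
gripper_force: 30.0
```

Request:
play_rows(
  plan=[
    [0,0.035,0.095,0,0,0],
    [0,0.035,0.095,0,0,0],
    [0,0,0,0,0,0],
    [0,0,0,0,0,0],
  ],
)

```text
clock: 27.85
tool_pos: [0.5736, 0.2619, 0.2466]
orientation: [-159.6, 0.1, -107.2]
force: [0.4, -0.1, -4.6]
opening: 0.0131
gripper_force: 30.0
```

Request:
play_rows(
  plan=[
    [0,0.035,0.095,0,0,0],
    [0,0.035,0.095,0,0,0],
    [0,0,0,0,0,0],
    [0,0,0,0,0,0],
  ],
)

```text
clock: 28.18
tool_pos: [0.5738, 0.2621, 0.2448]
orientation: [-159.6, 0.1, -107.2]
force: [-0.3, 0.5, -3.4]
opening: 0.013
gripper_force: 30.0
```

Request:
play_rows(
  plan=[
    [0,0.035,0.095,0,0,0],
    [0,0.035,0.095,0,0,0],
    [0,0,0,0,0,0],
    [0,0,0,0,0,0],
  ],
)

```text
clock: 28.52
tool_pos: [0.5738, 0.2621, 0.2431]
orientation: [-159.6, 0.1, -107.2]
force: [-0.7, -0.5, -0.0]
opening: 0.0125
gripper_force: 30.0
```

Request:
play_rows(
  plan=[
    [0,-0.15,0.055,0,0,0],
    [0,-0.3,0.11,0,0,0],
    [0,-0.3,0.11,0,0,0],
    [0,-0.3,0.11,0,0,0],
    [0,-0.3,0.11,0,0,0],
    [0,-0.3,0.11,0,0,0],
    [0,-0.3,0.11,0,0,0],
    [0,-0.3,0.11,0,0,0],
    [0,-0.3,0.11,0,0,0],
    [0,-0.15,0.055,0,0,0],
    [0,0,0,0,0,0],
    [0,0,0,0,0,0],
  ],
)

```text
clock: 29.52
tool_pos: [0.6017, 0.2533, 0.2431]
orientation: [-159.6, 0.1, -107.2]
force: [0.8, -1.0, -0.1]
opening: 0.0131
gripper_force: 30.0
```

```bash
python3 - <<'E'
from h import *
st()
E
```

```text
grip in stand mm x -10.1 y 0.4 z 236.5 F along sx,sy,z 1.0382676603338077 -0.7356152095773089 -0.0834669900740741 clock 29.5167
```

Request:
play_rows(
  plan=[
    [0,-0.19,0.07,0,0,0],
    [0,-0.19,0.07,0,0,0],
    [0,-0.19,0.07,0,0,0],
    [0,0,0,0,0,0],
    [0,0,0,0,0,0],
  ],
)

```text
clock: 29.93
tool_pos: [0.6072, 0.2515, 0.2425]
orientation: [-159.6, 0.1, -107.2]
force: [2.0, -0.4, -2.0]
opening: 0.0128
gripper_force: 30.0
```

Request:
play_rows(
  plan=[
    [0,-0.19,0.07,0,0,0],
    [0,-0.19,0.07,0,0,0],
    [0,0,0,0,0,0],
    [0,0,0,0,0,0],
  ],
)

```text
clock: 30.27
tool_pos: [0.6106, 0.2502, 0.2422]
orientation: [-159.7, 0.1, -107.2]
force: [0.2, -0.6, -4.6]
opening: 0.0124
gripper_force: 30.0
```

Request:
play_rows(
  plan=[
    [0,0.035,0.095,0,0,0],
    [0,0.035,0.095,0,0,0],
    [0,0,0,0,0,0],
    [0,0,0,0,0,0],
  ],
)

```text
clock: 30.6
tool_pos: [0.6107, 0.2505, 0.2407]
orientation: [-159.6, 0.1, -107.2]
force: [-0.0, -0.6, -4.0]
opening: 0.0128
gripper_force: 30.0
```

Request:
play_rows(
  plan=[
    [0,0.035,0.095,0,0,0],
    [0,0.035,0.095,0,0,0],
    [0,0,0,0,0,0],
    [0,0,0,0,0,0],
  ],
)

```text
clock: 30.93
tool_pos: [0.6108, 0.2505, 0.2391]
orientation: [-159.6, 0.1, -107.2]
force: [-3.1, -1.0, -0.8]
opening: 0.0128
gripper_force: 30.0
```

```bash
python3 - <<'E'
from h import *
st()
E
```

```text
grip in stand mm x -0.5 y 0.4 z 232.6 F along sx,sy,z -2.64191620838319 -1.8662967290623638 -0.8144859929653714 clock 30.9333
```

Request:
play_rows(
  plan=[
    [0,0.094,-0.035,0,0,0],
    [0,0.035,0.094,0,0,0],
    [0,0,0,0,0,0],
    [0,0,0,0,0,0],
  ],
)

```text
clock: 31.27
tool_pos: [0.6103, 0.2509, 0.2382]
orientation: [-159.6, 0.1, -107.2]
force: [0.7, -1.3, 0.6]
opening: 0.0129
gripper_force: 30.0
```

```bash
python3 - <<'E'
from h import *
st()
E
```

```text
grip in stand mm x -1.1 y 0.5 z 231.7 F along sx,sy,z 1.0302286609816036 -1.0430796666898983 0.5792269728103003 clock 31.2667
```

Request:
play_rows(
  plan=[
    [0,0,0,0,0,0],
    [0,0,0,0,0,0],
    [0,0,0,0,0,0],
    [0,0,0,0,0,0],
    [0,0,0,0,0,0],
    [0,0,0,0,0,0],
  ],
  grip=3.4,
)

```text
clock: 31.77
tool_pos: [0.6099, 0.2509, 0.2377]
orientation: [-159.6, 0.1, -107.2]
force: [-0.4, 0.7, 0.0]
opening: 0.0338
gripper_force: 0.0
```

```bash
python3 - <<'E'
from h import *
st()
for cam in("top","scene"):
    s=snapshot(cam)
    for t in("pivot_mid","grip_mid"): print(cam,t,[(np.round(q['position'],4).tolist(),round(q['score'],2)) for q in spot_point(cam,t) if q['position'][1]>-.2])
E
```

```text
grip in stand mm x -1.5 y 0.5 z 231.2 F along sx,sy,z -0.5729988227764102 0.5737214605652337 0.017110992971082532 clock 31.7667
top pivot_mid [([0.6133, 0.2527, 0.1329], 0.65)]
top grip_mid []
scene pivot_mid [([0.6104, 0.2516, 0.1369], 0.62)]
scene grip_mid [([0.6132, 0.2515, 0.2283], 0.56)]
```

Released, and the pail is hanging. I'll withdraw along the tool axis.

Request:
play_rows(
  plan=[
    [0,0,-0.3,0,0,0],
    [0,0,-0.5,0,0,0],
    [0,0,-0.8,0,0,0],
    [0,0,-1,0,0,0],
    [0,0,-1,0,0,0],
    [0,0,-1,0,0,0],
    [0,0,-1.5,0,0,0],
    [0,0,-1.5,0,0,0],
    [0,0,-1.5,0,0,0],
    [0,0,-1.5,0,0,0],
    [0,0,-1,0,0,0],
    [0,0,-0.5,0,0,0],
    [0,0,0,0,0,0],
    [0,0,0,0,0,0],
    [0,0,0,0,0,0],
    [0,0,0,0,0,0],
  ],
)

```text
clock: 33.4
tool_pos: [0.5695, 0.2627, 0.3502]
orientation: [-159.7, 0.0, -107.2]
force: [0.2, -0.2, -0.8]
opening: 0.034
gripper_force: 0.0
```

```bash
python3 - <<'E'
from h import *
st();I=[]
for cam in("top","scene"):
    s=snapshot(cam)
    for t in("pivot_mid","grip_mid"): 
        for q in spot_point(cam,t):
            d=q['position']-SO
            if abs(d[1])<.1: print(cam,t,q['position'],'stand',d@sx,d@sy,q['score'])
    f=s['frame'][:,:,::-1]
    I.append(cv2.resize(f[110:260,160:310] if cam=="top" else f[90:240,210:360],(400,400),interpolation=cv2.INTER_CUBIC))
cv2.imwrite('pics/c7.png',np.hstack(I))
E
```

```text
grip in stand mm x -43.6 y -0.2 z 343.6 F along sx,sy,z 0.2797164008578208 -0.14866770857210562 -0.7832165250103619 clock 33.4
top pivot_mid [0.6148, 0.2503, 0.1363] stand 0.0009461538207149609 0.0013396988271796222 0.67
top pivot_mid [0.6137, 0.2476, 0.053] stand 0.000693759357499329 -0.001564831605599188 0.53
top grip_mid [0.6152, 0.2465, 0.2319] stand 0.002451955755731241 -0.0021720757288677026 0.46
scene pivot_mid [0.6102, 0.251, 0.1386] stand -0.0036551222800786927 0.0006481366504626131 0.93
scene grip_mid [0.613, 0.2485, 0.0535] stand -0.0002410727410259894 -0.0009120767147199102 0.64
scene grip_mid [0.6147, 0.2519, 0.2319] stand 0.0003774931044322653 0.0028385734015709614 0.47
```

View pics/c7.png

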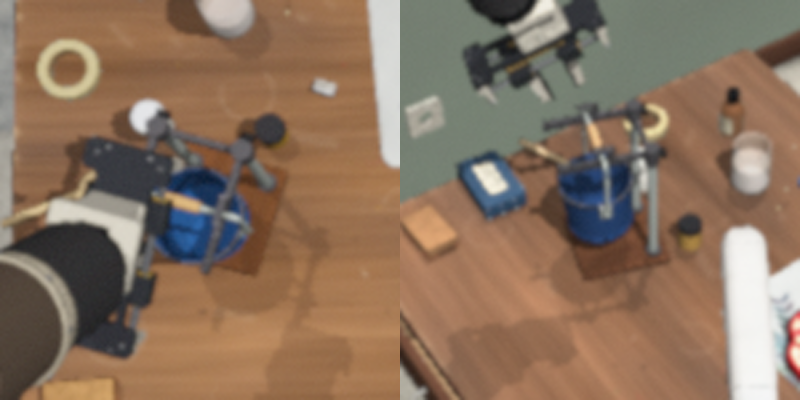

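The picture shows the pail hanging level from both arms at scene crop (597,200). The grip is centred under the hoods, the jars are unmoved and the gripper is clear.

```bash
python3 -c "
from plant import *
print(close_job())"
```

```text
the job is handed in; nothing more can be done
None
```

The small pail hangs level in both pockets of the stand, let go with the gripper clear and the other things in view unmoved. I handed it in at about 33 s; no verdict was returned.

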